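# Tighten the lock ring of a carving fixture with its pin spanner

## Robot

A 6-joint arm with a two-finger parallel gripper is mounted at the origin on the work surface. World frame = base frame: x ahead of the robot, y to its left, z up, the work surface at z = 0. Lengths are in m, angles in rad, forces in N, time in s.
With the tool pointing down it reaches from about 0.25 to 0.85 m from the base axis. Payload 12.5 kg.
Tool frame: the origin (TCP) lies between the finger pads; the fingertips stand 8 mm ahead of it and the grasp point (between the pads) lies 11 mm behind it; z points along the fingers, y is the line along which they close (so a half turn about z gives the same grasp; the last joint's range is limited). The gripper opens to 93 mm and grips with 3 to 60 N. Pads are 15 mm wide; open, the fingers measure 128 mm over their backs; the gripper's body (75 mm by 188 mm) begins 65 mm behind the grasp point.
Start: joints at [-1.263, 0.351, 1.652, -0, 1.139, -0.085], TCP at [0.211, -0.508, 0.227] pointing down, gripper open.
Joint ranges: [-2.75, 2.75], [-0.79, 2.1], [0.01, 2.65], [-1.57, 4.71], [0.07, 3.14], [-2.87, 2.87]. Speed limits (rad/s): [2.22, 2.22, 2.79, 3.14, 3.14, 3.14].

## Interface

Orientations are given as a unit quaternion [w, x, y, z].
In Python, from bench import robot gives the robot as it stands. Calls block until the motion is done:
- robot.move_pose(position, orientation): joint-space move of the TCP to a pose.
- robot.servo_line(position, feed=0.15, attitude=None): straight line of the TCP; attitude=None keeps the orientation; feed is the mean speed in m/s.
- robot.move_j(angles): joint-space move.
- robot.gripper_to(opening, grasp_force=None): opening from 0.0 (shut) to 1.0 (fully open); grasp_force is the grip in N (None keeps the last); returns when the fingers have stopped.
- robot.dwell(seconds).
- robot.ik(position, orientation): joint angles nearest the present ones, or None.
- robot.read_state(): the state.
- robot.get_image(name): name is "side" or "top" or "wrist"; returns the picture (400x640x3 uint8, red, green, blue); there is no depth.
- robot.camera_model(name): a dict with "mtx" (3x3 intrinsics, pixels), "rvec" (rotation vector, rad) and "tvec" (3), from world to camera coordinates, as OpenCV has them. Camera axes: x right, y down, z forward; pixel columns grow to the right and rows downward; lengths in m; the calibration is good to about 2 mm. A picture is of the moment at which its call begins: read the wrist's pose just before it. camera_model takes no time and is no camera call; for the wrist camera it gives the pose at the moment of the call.
A pose or a line that the arm cannot do raises robot.PlanningError and nothing moves.
- robot.finish_job(): hands the job in; it is judged then, once.
The state is a dict: "clock": time; "qpos": joint angles; "joint_vel": joint speeds; "effort": joint torques, N m; "ee_pos": TCP position; "orientation": TCP orientation; "wrist_force": force on the tool from outside, world axes, zero at the start; "wrist_torque": the same for the moment, N m; "width": opening from 0.0 (shut) to 1.0 (fully open); "grasp_force": force on a finger pad.
Only numpy, scipy, OpenCV 4.12 (cv2) and the standard library are available. Lean on these libraries where they do the work, as an engineer would, in place of code of your own. Each camera call takes 0.05 s, during which the arm holds its last target. There are 200 camera calls.

## Task

Take the two-pronged pin spanner off its wooden saddle, seat both prongs deep in the two holes of the brass lock ring on the carving fixture, and turn the ring clockwise (seen from above) until it is fully home at its stop, so that the medallion is clamped. Feel for the holes gently: never press or wrench hard. Then set the spanner back astride its saddle as it stood, let go, and leave the mallet, gouge and tin where they lie.

Things in the scene. Friction and masses are not known exactly. Their poses are not given: they have to be found in the camera images.
- spanner: loose two-pin face spanner, 0.18 to 0.29 kg: level steel bar 76 (x) x 18 (y) x 10 mm, red upright grip fin on its middle, two dark prongs pointing down at x = -28 and +28 mm. Origin: centre of the bar's underside; x along the bar, z up. Same when turned half a turn. Starts upright astride its saddle, bar resting on the block, x along the saddle's x within 0.03 rad
- spanner_tips (a point): point midway between the two prong tips, 18 mm below the spanner's origin; axes as the spanner's. Prongs are 8 mm in diameter, 18 mm long, their tips chamfered by 0.8 to 1 mm
- spanner_grip (a point): centre of the red grip fin, 31 mm above the spanner's origin; axes as the spanner's. The fin is 40 mm along x, 14 mm thick along y (grip it across y, from above) and reaches from 10 to 52 mm above the origin; below 10 mm is the bar
- saddle: fixed spanner rest: wooden foot 110 x 70 x 6 mm with a block 38 (x) x 30 (y) mm on it whose flat top is 28 mm above the bench; the prongs hang free on its two x sides (5 mm of play each side). Origin: centre of the foot's underside, on the bench; z up
- saddle_top (a point): centre of the top face of the saddle block, where the spanner's origin rests; axes as the saddle's
- fixture: fixed carving fixture: wooden board 140 x 140 x 14 mm, dark round iron body, brass lock ring 90 mm across, and inside the ring a dark wooden medallion 37 mm across standing 2 mm (rosette 3.5 mm) above the ring. Origin: centre of the board's underside, on the bench; z up
- ring_top (a point): on the ring's axis, level with its flat top, 46 mm above the bench; fixed to the fixture, axes as its. Two holes, 10.4 mm diameter, 12 mm deep, floor closed, lie across from each other, 28 mm off the axis. Their angle is not measured nor told by the joint; at the start the line through them is within 0.8 rad of the fixture's x axis; look or feel. Tips on the face: 46 mm up; fully in: 34 mm
- lock_ring (a joint): turn of the lock ring from fully loose, rad, growing clockwise seen from above; starts between 0.05 and 0.15; hard stop (fully home) at 0.75. It turns with a steady friction of about 0.2 N m and stays where it is left
- mallet: bystander: loose wooden mallet lying down, head 100 x 64 x 64 mm, handle 150 mm along -x; origin under the head's centre
- gouge: bystander: loose carving gouge lying down, wooden handle 110 mm long and 24 mm thick to -x, steel blade to +x, about 217 mm long in all; origin on the bench at the blade end of the handle
- tin: bystander: loose closed tin, 68 mm across, 45 mm high; origin at the centre of its underside
Not all that is in view belongs to the job. What is meant by the spanner is not green, purple or white, and is the smaller of those in its own colour.

How it is judged:
By the outcome, as a careful person would: the job done as asked, in the order asked, and still so for the second after the job is handed in, with the robot touching nothing.
It also fails if it takes over 72 s, if anything falls off the work surface, if the arm or the gripper's body presses on something with over 40 N, if the wrist force passes 120 N, or if a joint passes its speed limit or range.

## Working session

There is one attempt and no reset: what is moved stays moved. The work goes in short steps, each a Python script; the robot and the scene stay as the last script left them, time stands still between calls to the robot, and variables do not carry over. Pictures are saved under pics/ and viewed, at most 10 in all, crops included, and the job is handed in when it is done.

```bash
mkdir -p pics; ls
python3 - <<'E'
from bench import robot
import cv2,numpy as np
for n in("top","side"):
    im=robot.get_image(n); cv2.imwrite(f"pics/{n}0.png",im[:,:,::-1])
    m=robot.camera_model(n); print(n,{k:np.round(v,3).tolist() for k,v in m.items()})
s=robot.read_state();print(s)
E
```

```text
pics
top {'mtx': [[405.529, 0.0, 320.104], [0.0, 405.529, 206.918], [0.0, 0.0, 1.0]], 'rvec': [2.124, -2.182, 0.118], 'tvec': [0.027, 0.564, 0.987]}
side {'mtx': [[389.866, 0.0, 317.061], [0.0, 389.866, 200.641], [0.0, 0.0, 1.0]], 'rvec': [0.592, -2.642, 1.24], 'tvec': [0.507, 0.186, 0.86]}
{'clock': 0.1, 'qpos': array([-1.26262325e+00,  3.51178890e-01,  1.65233009e+00, -9.07675179e-06,
        1.13911357e+00, -8.45744279e-02]), 'joint_vel': array([-0.00103507, -0.00407349, -0.00213389,  0.00049971, -0.00091972,
       -0.00039203]), 'effort': array([ 3.10208861e-04, -4.98029816e+01, -2.85704148e+01,  7.00125145e-02,
        2.39868538e-02, -6.30976479e-05]), 'ee_pos': array([ 0.21044611, -0.50782981,  0.22616857]), 'orientation': array([-5.11274397e-04,  9.80780056e-01,  1.95115905e-01, -6.15464280e-05]), 'wrist_force': array([-0.46345779, -0.2213404 , -0.12529375]), 'wrist_torque': array([-0.03307558, -0.00634937,  0.02519942]), 'grasp_force': 0.0, 'width': 1.0000311963979704}
```

View pics/top0.png

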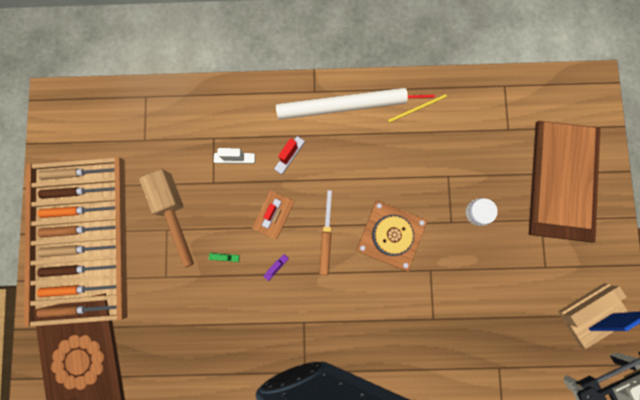

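View pics/side0.png

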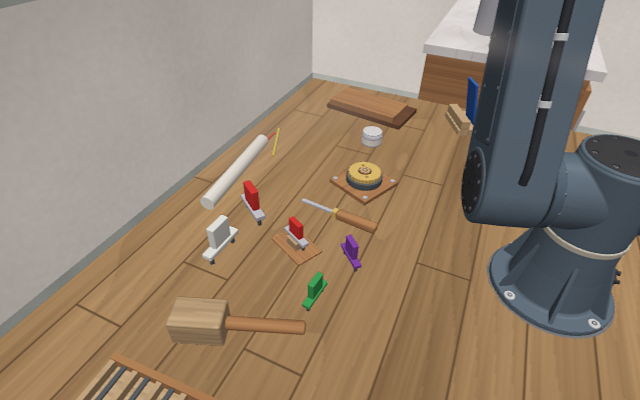

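The smaller red spanner sits on its saddle at about (270,212) in the top view; the larger red one at (289,155) is a decoy. The ring is centred at (393,235), the gouge lies between them, the mallet is at (165,200) and the tin at (482,211). Next I'll get coarse positions.

```bash
cat > h.py <<'E'
from bench import robot
import cv2, numpy as np
from scipy.spatial.transform import Rotation as R
def cam(n):
    m=robot.camera_model(n); return m["mtx"],R.from_rotvec(np.ravel(m["rvec"])).as_matrix(),np.ravel(m["tvec"])
def ray(model,px,z):
    K,Rm,t=model; px=np.atleast_2d(np.asarray(px,float))
    d=np.c_[px,np.ones(len(px))]@np.linalg.inv(K).T@Rm; c=-Rm.T@t
    return c+d*((z-c[2])/d[:,2])[:,None]
def down(yaw):  # tool z down, tool y (closing line) perpendicular to 'yaw' direction; tool x along yaw
    q=(R.from_euler('z',yaw)*R.from_euler('x',np.pi)).as_quat(); return np.r_[q[3],q[:3]]
def blobs(mask,amin=20):
    n,l,s,c=cv2.connectedComponentsWithStats(mask.astype(np.uint8)); 
    return [(s[i,4],c[i],l==i) for i in range(1,n) if s[i,4]>=amin]
def hsv(im): return cv2.cvtColor(im,cv2.COLOR_RGB2HSV)
def red(im): h=hsv(im); return ((h[...,0]<6)|(h[...,0]>174))&(h[...,1]>180)&(h[...,2]>90)
def yellow(im): h=hsv(im); return (h[...,0]>19)&(h[...,0]<32)&(h[...,1]>100)&(h[...,2]>130)
def st(): 
    s=robot.read_state(); return round(s["clock"],2),np.round(s["ee_pos"],4),np.round(s["wrist_force"],1),np.round(s["wrist_torque"],2),round(s["width"],3)
E
python3 - <<'E'
from h import *
im=cv2.imread("pics/top0.png")[:,:,::-1].copy(); M=cam("top")
for nm,m,z in(("red",red(im),.07),("yel",yellow(im),.046)):
    for a,c,l in blobs(m):
        ys,xs=np.nonzero(l); P=ray(M,np.c_[xs,ys],z)[:,:2]
        w,v=np.linalg.eigh(np.cov(P.T)); print(nm,a,c.round(1),ray(M,c,z).round(4),np.arctan2(v[1,1],v[0,1]).round(3),(np.sqrt(12*w)).round(3))
K,Rm,t=cam("wrist"); s=robot.read_state(); q=s["orientation"]; T=R.from_quat(np.r_[q[1:],q[0]]).as_matrix()
print("cam in tool",T.T@(-Rm.T@t-s["ee_pos"]),"\n",(Rm@T).round(3),K)
E
```

```text
red 76 [421.2  96. ] [[ 0.8332 -0.2487  0.07  ]] 1.546 [0.007 0.064]
red 239 [287.5 150.4] [[0.7034 0.0888 0.07  ]] 2.618 [0.026 0.057]
red 101 [269.3 211.6] [[0.5522 0.1356 0.07  ]] 2.689 [0.017 0.036]
yel 232 [416.9 107.9] [[ 0.8114 -0.2422  0.046 ]] 1.972 [0.009 0.166]
yel 798 [394.  234.6] [[ 0.4895 -0.1682  0.046 ]] -2.448 [0.084 0.086]
yel 24 [326.4 228.7] [[ 0.5085 -0.0022  0.046 ]] 1.376 [0.01  0.014]
cam in tool [ 0.08039386 -0.00078768 -0.15934813] 
 [[-0.     1.     0.   ]
 [-0.958 -0.    -0.287]
 [-0.287 -0.     0.958]] [[311.75383199   0.         323.85900281]
 [  0.         311.75383199 198.20701476]
 [  0.           0.           1.        ]]
```

Run:
```python
from h import *
import pickle
out={}
for nm,p,yaw in(("ring",(.4895,-.1682,.19),1.6),("span",(.5522,.1356,.21),2.689)):
    p=np.array(p); 
    robot.move_pose(p,down(yaw)); robot.dwell(.25)
    M=cam("wrist"); im=robot.get_image("wrist"); out[nm]=(M,im)
    cv2.imwrite(f"pics/w_{nm}.png",im[:,:,::-1]); print(st(),robot.read_state()["qpos"].round(2))
pickle.dump(out,open("w.pkl","wb"))
cv2.imwrite("pics/w_both.png",np.hstack([out["ring"][1][:,120:520],out["span"][1][:,120:520]])[:,:,::-1])
```

```text
(2.02, array([ 0.4894, -0.1686,  0.19  ]), array([0.1, 0.1, 0.9]), array([-0.04, -0.08,  0.  ]), 0.998) [-0.42  0.34  1.77 -0.    1.03 -0.45]
(3.5, array([0.5523, 0.1349, 0.21  ]), array([-0.4,  0.4, -0.9]), array([ 0.  , -0.18,  0.02]), 0.998) [ 0.16  0.4   1.62 -0.    1.12 -0.96]
```

View pics/w_both.png

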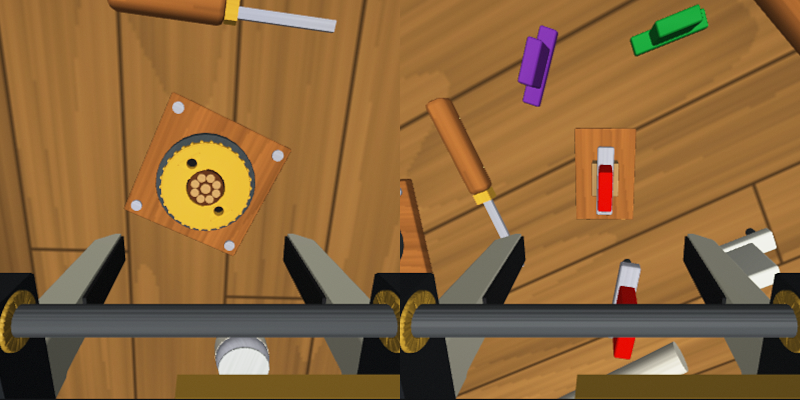

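Left half (crop offset +120): ring centre is at about (206,187), with holes at (192,163) and (219,211). Right half: the red fin and grey bar of the spanner sit at (205,180), on the wooden foot, and the sides around it are clear.

```bash
cat >> h.py <<'E'
def ringmeas(M,im):
    y=max(blobs(yellow(im),300),key=lambda b:b[0])[2].astype(np.uint8)
    c=max(cv2.findContours(y,cv2.RETR_EXTERNAL,cv2.CHAIN_APPROX_NONE)[0],key=cv2.contourArea)
    hull=cv2.convexHull(c)[:,0]
    P=ray(M,c[:,0],.046)[:,:2]
    A=np.c_[2*P,np.ones(len(P))]; s=np.linalg.lstsq(A,(P**2).sum(1),rcond=None)[0]; cen=s[:2]; rad=np.sqrt(s[2]+cen@cen)
    fill=np.zeros_like(y); cv2.fillConvexPoly(fill,hull,1)
    dark=(hsv(im)[...,2]<95)&(fill>0)
    hs=[]
    for a,cc,l in blobs(dark,8):
        p=ray(M,cc,.046)[0,:2]
        r=np.hypot(*(p-cen))
        if .02<r<.037: hs.append((a,cc.round(1),p.round(4),r.round(4)))
    return cen,rad,hs
E
python3 - <<'E'
from h import *
import pickle
o=pickle.load(open("w.pkl","rb"))
M,im=o["ring"]; print(ringmeas(M,im))
M,im=o["span"]; h=hsv(im)
r=red(im); b=[b for b in blobs(r,100)]; print([(x[0],x[1].round(1)) for x in b])
roi=np.zeros(im.shape[:2],bool); roi[125:225,290:360]=1   # full-image columns
grey=(h[...,1]<60)&(h[...,2]>90)&roi
for nm,m,z in(("grey",grey,.038),("brightred",r&roi&(h[...,2]>200),.08),("wood",None,0)):
    if m is None: continue
    ys,xs=np.nonzero(m); rc=cv2.minAreaRect(np.c_[xs,ys].astype(np.float32)); box=cv2.boxPoints(rc)
    P=ray(M,box,z)[:,:2]; e=P[1]-P[0],P[2]-P[1]
    print(nm,len(xs),rc,"ctr",P.mean(0).round(4),[ (np.hypot(*v).round(4),np.arctan2(v[1],v[0]).round(3)) for v in e])
crop=im[115:235,270:380]; cv2.imwrite("pics/crop1.png",cv2.resize(crop,None,fx=5,fy=5,interpolation=cv2.INTER_NEAREST)[:,:,::-1])
E
```

```text
(array([ 0.49037629, -0.16708517]), np.float64(0.045271942199698816), [(np.int32(61), array([311.7, 162.5]), array([ 0.4765, -0.1425]), np.float64(0.0282)), (np.int32(37), array([338.2, 209. ]), array([ 0.5045, -0.1899]), np.float64(0.0269))])
[(np.int32(608), array([324.7, 188. ])), (np.int32(291), array([346.5, 295.5])), (np.int32(386), array([343. , 347.2]))]
grey 407 ((324.6021728515625, 180.49188232421875), (16.323131561279297, 67.2717056274414), 1.1691392660140991) ctr [0.5527 0.1362] [(np.float64(0.0754), np.float64(2.66)), (np.float64(0.0173), np.float64(1.096))]
brightred 486 ((325.0, 191.5), (37.0, 12.0), 90.0) ctr [0.5528 0.1364] [(np.float64(0.0114), np.float64(1.116)), (np.float64(0.037), np.float64(-0.448))]
```

View pics/crop1.png

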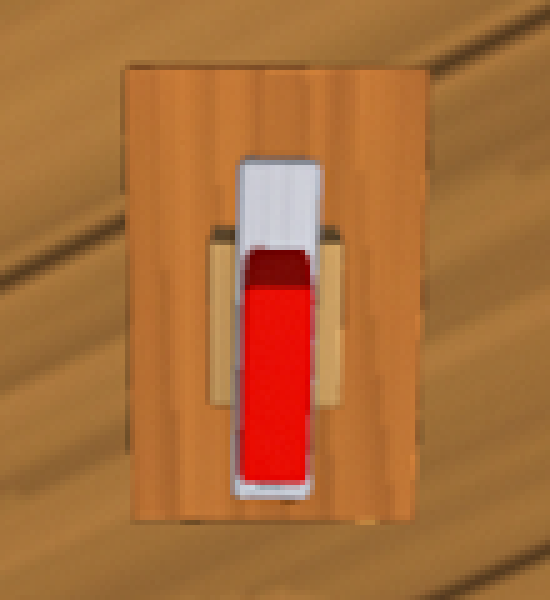

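Bar and fin measurements agree (75×17 mm, both centred at (0.5527,0.1363)). The hole line is at 2.10 rad, with the holes 55 mm apart and 27–28 mm off centre. Now I'll grasp, lift, and look at the ring again with the tool at the hole-line yaw.

Run:
```python
from h import *
import pickle
S=np.array([.5527,.1363]); y0=2.68
robot.gripper_to(.5)
robot.move_pose([*S,.12],down(y0)); robot.servo_line([*S,.051],feed=.1)
robot.gripper_to(0,grasp_force=45); print("grip",st(),robot.read_state()["grasp_force"],robot.read_state()["qpos"].round(3))
robot.servo_line([*S,.15],feed=.12); print("lift",st())
th=2.104; u=np.array([np.cos(th),np.sin(th)]); C=np.array([.4904,-.1666])
robot.move_pose([*(C-.045*u),.17],down(th)); robot.dwell(.3)
M=cam("wrist"); im=robot.get_image("wrist"); print("view",st())
pickle.dump((M,im),open("w2.pkl","wb")); cv2.imwrite("pics/w2.png",im[:,:,::-1])
print(ringmeas(M,im))
```

```text
grip (6.32, array([0.5528, 0.1363, 0.0511]), array([-1.5, -0.4,  1.8]), array([-0.08, -0.03,  0.02]), 0.145) 44.995184540748596 [ 0.16   0.619  1.726 -0.     0.797 -0.949]
lift (7.29, array([0.5522, 0.1362, 0.1492]), array([-0.7, -0. , -2.6]), array([ 0.03, -0.13, -0.01]), 0.146)
view (8.94, array([ 0.5135, -0.2049,  0.17  ]), array([-0.1,  0.5, -2.7]), array([-0.03, -0.17,  0.05]), 0.15)
(array([ 0.48914638, -0.16507385]), np.float64(0.04337622163912921), [(np.int32(94), array([322.9, 115.1]), array([ 0.4762, -0.1429]), np.float64(0.0257)), (np.int32(60), array([323. , 176.6]), array([ 0.5044, -0.1905]), np.float64(0.0296))])
```

View pics/w2.png

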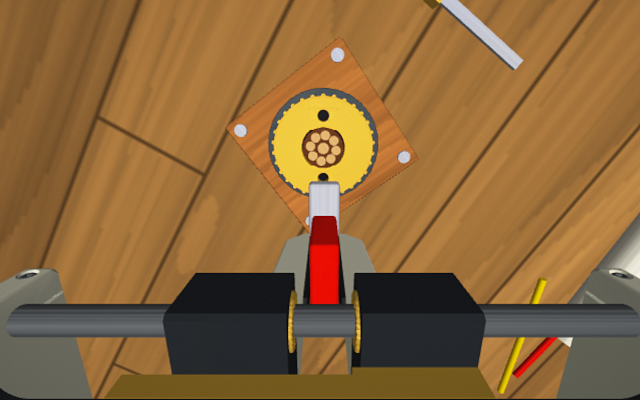

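The spanner is held square: bar end at (324,182), holes at (323,115) and (323,177), all in one column. The far hole minus 28 mm gives a ring centre of (0.4905,-0.167), which agrees with the earlier fits. Next I'll lower it gently, with a search on contact.

```bash
cat >> h.py <<'E'
def force(n=3):
    return np.mean([(robot.read_state()["wrist_force"],robot.dwell(.01))[0] for _ in range(n)],0)
def lower(xy,z0,z1,f0,lim=6,step=.0007):
    z=z0
    while z>z1:
        z=max(z-step,z1); robot.servo_line([*xy,z],feed=.02)
        f=force(2)-f0
        if f[2]>lim or np.hypot(f[0],f[1])>15: return z,f
    return z,f
E
python3 - <<'E'
from h import *
import pickle
M,im=pickle.load(open("w2.pkl","rb")); th=2.105; u=np.array([np.cos(th),np.sin(th)]); v=np.array([-u[1],u[0]])
tcp=np.array([.5135,-.2049]); d=ray(M,[324,182],.157)[0,:2]-tcp; print("bar end along,lat mm",d@u*1e3,d@v*1e3)
C=np.array([.4905,-.1668])
robot.move_pose([*C,.105],down(th)); robot.servo_line([*C,.0895],feed=.05); robot.dwell(.2)
f0=force(8); print("f0",f0.round(2),st())
z,f=lower(C,.0895,.0755,f0); print("z",z,"f",f.round(2),st())
np.save("f0.npy",f0)
E
```

```text
bar end along,lat mm 38.973507549000445 -0.4037094117719034
f0 [ 0.13  0.13 -2.14] (10.08, array([ 0.4906, -0.1669,  0.0897]), array([ 0.1,  0.4, -2.5]), array([-0.05, -0.09,  0.02]), 0.151)
z 0.0755 f [ 0.1  -0.19  0.34] (15.42, array([ 0.4905, -0.1668,  0.0754]), array([ 0. ,  0.4, -2.4]), array([ 0.02, -0.07, -0.04]), 0.15)
```

Run:
```python
from h import *
C=np.array([.4905,-.1668]); th=2.105; f0=np.load("f0.npy"); yaw=th; t0=robot.read_state()["wrist_torque"]
while yaw>th-.85:
    yaw-=.04 if yaw>th-.5 else .02
    robot.move_pose([*C,.0755],down(yaw)); 
    s=robot.read_state(); q=s["orientation"]; a=2*np.arctan2(q[2],q[1])
    f=s["wrist_force"]-f0; t=s["wrist_torque"]-t0
    print(round(th-yaw,3),round(th-a%(2*np.pi),3),f.round(1),t.round(2),round(s["clock"],2))
    if abs(t[2])>.55 or np.linalg.norm(f)>20: break
```

```text
0.04 0.039 [-0.5 -0.2 -0.7] [-0.04 -0.05  0.03] 15.67
0.08 0.078 [-2.5 -1.8  0.1] [-0.37  0.42  0.12] 15.92
0.12 0.118 [-2.9 -1.8  0.7] [-0.4   0.51  0.16] 16.17
0.16 0.158 [-3.2 -1.2  1.2] [-0.39  0.54  0.18] 16.42
0.2 0.198 [-2.4 -1.7  0.5] [-0.46  0.55  0.16] 16.67
0.24 0.238 [-2.8 -2.   0.5] [-0.35  0.58  0.13] 16.92
0.28 0.278 [-2.4 -2.6 -0.4] [-0.4   0.5   0.14] 17.17
0.32 0.318 [-1.8 -1.8  0.2] [-0.33  0.49  0.1 ] 17.42
0.36 0.358 [-2.5 -0.9 -0.3] [-0.27  0.48  0.09] 17.67
0.4 0.398 [-2.3 -1.  -0.2] [-0.32  0.36  0.11] 17.92
0.44 0.438 [-1.9 -1.4 -0.5] [-0.17  0.21  0.06] 18.17
0.48 0.478 [-0.6 -0.8 -0.6] [-0.17  0.16  0.05] 18.42
0.52 0.518 [-0. -1. -0.] [-0.13  0.03  0.11] 18.67
0.54 0.539 [ 0.2  0.6 -1.5] [-0.14 -0.08  0.17] 18.92
0.56 0.559 [ 0.5 -1.3 -2.1] [-0.03 -0.26  0.17] 19.17
0.58 0.579 [ 1.2  0.6 -2. ] [-0.07 -0.37  0.12] 19.42
0.6 0.6 [ 1.9 -0.  -1.7] [-0.07 -0.51  0.15] 19.67
0.62 0.62 [ 3.  -0.7 -0.9] [-0.05 -0.62  0.2 ] 19.92
0.64 0.64 [ 3.2 -0.4 -1. ] [-0.08 -0.75  0.16] 20.17
0.66 0.66 [ 2.9 -0.2 -1. ] [-0.03 -0.85  0.24] 20.42
0.68 0.68 [ 4.8 -0.7 -1.7] [-0.06 -0.96  0.17] 20.67
0.7 0.7 [ 5.2 -0.8 -1.7] [-0.04 -1.03  0.18] 20.92
0.72 0.72 [ 5.1 -0.2 -1.3] [-0.06 -1.09  0.18] 21.17
0.74 0.739 [ 5.4  0.1 -0.9] [-0.1  -1.11  0.42] 21.42
0.76 0.758 [ 4.5  0.  -2.2] [-0.03 -1.15  0.64] 21.67
```

The torque held at about 0.17 N·m, then climbed sharply from 0.73 rad to 0.64 N·m, so the ring has reached its stop. I'll unload, lift out and check.

Run:
```python
from h import *
import pickle
C=np.array([.4905,-.1668]); f0=np.load("f0.npy"); yaw=2.105-.76+.05
robot.move_pose([*C,.0755],down(yaw)); print((force()-f0).round(1),st())
for z in np.arange(.079,.096,.004):
    robot.servo_line([*C,z],feed=.03); f=force()-f0; print(z.round(4),f.round(1))
    if abs(f[2])>12: break
else:
    robot.servo_line([*C,.17],feed=.12)
    u=np.array([np.cos(yaw),np.sin(yaw)]); robot.servo_line([*(C-.06*u),.17],feed=.12); robot.dwell(.3)
    M=cam("wrist"); im=robot.get_image("wrist"); print("view",st(),yaw)
    pickle.dump((M,im),open("w3.pkl","wb")); cv2.imwrite("pics/w3.png",im[40:340,170:470,::-1])
    c,r,hs=ringmeas(M,im); print(c,r,hs)
    if len(hs)==2: d=hs[0][2]-hs[1][2]; print("hole angle",np.arctan2(d[1],d[0])%np.pi)
```

```text
[ 2.6 -0.7  0. ] (21.94, array([ 0.4903, -0.1668,  0.0755]), array([ 2.5,  0.7, -3.1]), array([-0.06, -0.66,  0.12]), 0.145)
0.079 [ 1.  -0.4  0.8]
0.083 [ 0.2 -0.8  0.1]
0.087 [-0.5 -0.2 -0.8]
0.091 [ 0.2 -0.1 -0.2]
0.095 [ 0.1  0.  -0.2]
view (25.24, array([ 0.4801, -0.2255,  0.1701]), array([-0.6, -0.1, -2.6]), array([ 0.  , -0.05,  0.01]), 0.149) 1.395
[ 0.49041794 -0.16725137] 0.045182458378092136 [(np.int32(98), array([323.2,  97.1]), array([ 0.4945, -0.1393]), np.float64(0.0282)), (np.int32(68), array([325.3, 160.7]), array([ 0.4867, -0.1942]), np.float64(0.0272))]
hole angle 1.4296643829825224
```

View pics/w3.png

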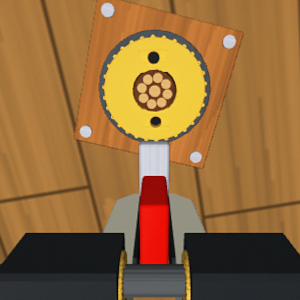

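The ring's holes have moved to 1.43 rad, a turn of 0.675 rad, which matches the 0.60–0.70 expected for home. The spanner is still straight in the grip (column ~324). Now I'll set it back.

Run:
```python
from h import *
import pickle
S=np.array([.5527,.1363]); y0=2.68
robot.move_pose([*S,.15],down(y0)); robot.servo_line([*S,.08],feed=.08); robot.dwell(.3); f0=force(8)
z,f=lower(S,.080,.056,f0,lim=4,step=.006); print(z,f.round(1))
if z<.0561:
    z,f=lower(S,.056,.0500,f0,lim=3,step=.0007); print(z,f.round(1),st())
    if z<.0525:
        robot.gripper_to(.45); robot.servo_line([*S,.13],feed=.08)
        robot.move_pose([*S,.21],down(2.689)); robot.dwell(.3)
        M=cam("wrist"); im=robot.get_image("wrist"); print(st())
        h=hsv(im); r=red(im); roi=np.zeros(im.shape[:2],bool); roi[125:225,290:360]=1
        for nm,m,zz in(("grey",(h[...,1]<60)&(h[...,2]>90)&roi,.038),("red",r&roi&(h[...,2]>200),.08)):
            ys,xs=np.nonzero(m); rc=cv2.minAreaRect(np.c_[xs,ys].astype(np.float32)); P=ray(M,cv2.boxPoints(rc),zz)[:,:2]
            print(nm,rc,P.mean(0).round(4))
        cv2.imwrite("pics/w4.png",im[:,:,::-1])
```

```text
0.056 [ 0.4  0.8 -0.5]
0.05040000000000001 [-2.8 -0.2  9.5] (32.02, array([0.5528, 0.1363, 0.0511]), array([-2.8,  0.1,  7.1]), array([-0.11,  0.44,  0.06]), 0.15)
(34.59, array([0.5524, 0.1363, 0.2092]), array([-0.3, -0. , -0.6]), array([-0.  , -0.1 ,  0.01]), 0.45)
grey ((324.5, 181.5), (67.0, 17.0), 90.0) [0.5531 0.1371]
red ((324.5, 193.0), (38.0, 13.0), 90.0) [0.5535 0.1369]
```

View pics/w4.png

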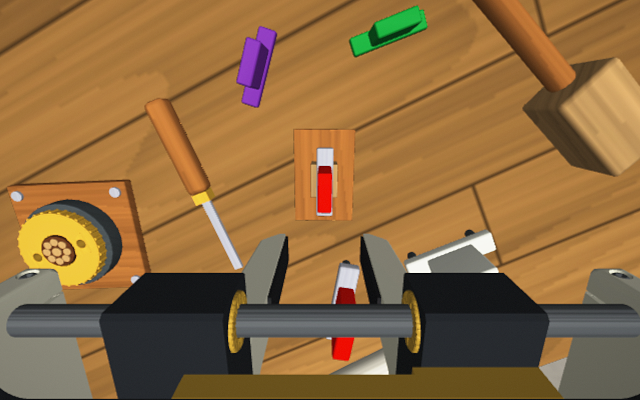

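The spanner sits astride its saddle at (325,180), within about 1 mm of where it started. The gripper is clear of it, and the gouge and mallet are undisturbed.

```bash
python3 -c "
from bench import robot
print(robot.finish_job())"
```

```text
the job is handed in; nothing more can be done
None
```

The job is handed in at about 35 s: the ring was turned 0.675 rad clockwise onto its stop, the spanner is back on its saddle within about 1 mm of its starting place, and the mallet, gouge and tin were not touched.

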